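# Pry the terminal cover off the bath controller

## Robot

A 6-joint arm with a two-finger parallel gripper is mounted at the origin on the work surface. World frame = base frame: x ahead of the robot, y to its left, z up, the work surface at z = 0. Lengths are in m, angles in rad, forces in N, time in s.
With the tool pointing down it reaches from about 0.275 to 0.75 m from the base axis. Payload 10.2 kg.
Tool frame: the origin (TCP) lies at the centre of the arm's flange, where the gripper is bolted on; the fingertips stand ahead of it and the grasp point (between the pads) lies 147 mm ahead of it (r.tip_extent is the z of the fingertips in the tool frame, in m); z points along the fingers, y is the line along which they close (so a half turn about z gives the same grasp; the last joint's range is limited). The gripper opens to 88 mm and grips with 3 to 60 N. Pads are 18 mm wide; open, the fingers measure 123 mm over their backs; the gripper's body (75 mm by 187 mm) begins 45 mm behind the grasp point.
Start: joints at [-0.223, 0.313, 1.498, -0, 1.331, -0.223], TCP at [0.525, -0, 0.405] pointing down, gripper open.
Joint ranges: [-2.94, 2.94], [-0.97, 2.17], [0.19, 2.56], [-1.23, 4.37], [0.02, 3.11], [-2.88, 2.88]. Speed limits (rad/s): [2.39, 2.39, 3.01, 3.14, 3.14, 3.14].

## Interface

Orientations are given as a rotation vector (axis times angle).
In Python, from workcell import r, viewer gives the robot as it stands. The module is installed in compiled form; this text tells all that it offers.
- The arm moves only by the shell command python3 -m crank 'ROWS'. ROWS is text: rows parted by semicolons, each of 7 numbers parted by spaces: the shift along the tool's x, y, z normalised to -1 to 1, where 1 is 0.03 m, then the turn, a rotation vector about the tool's x, y, z normalised to -1 to 1, where 1 is 0.12 rad, then the gripper's target within -1 to 1 (fully open at 1, half-way at 0, shut at -1). A call has 1 to 10 rows; each row shifts and turns the commanded pose from where the row before left it, along the tool's axes as they then stand; what a row does not reach is not made up. A row lasts 1/8 s, in which the tool goes at most 62.5 mm and 10.7 degrees, less where a joint would pass 70% of its speed; a pose out of reach is approached as far as the arm can. A call with a number of a shift or a turn outside -1 to 1 is refused whole. A call with a gripper value outside its range is refused whole. The fingers move at their own pace and stop on an object; the grip force is fixed at half the most. Time passes only in rows, so rows that do not move let the fingers close. It gives the time, the measured TCP pose, the force, the opening and the grip force at its end, in the units of the state.
- r.get_state(): the state, without advancing time (a new reading comes with each control period).
- viewer.read_camera(name): name is "scene" or "side" or "wrist"; returns a dict with "color" (400x640x3 uint8, blue, green, red), "fx", "fy", "cx", "cy" (pixels), "R" (3x3) and "t" (3): a world point X has camera coordinates R X + t; the wrist camera has in their place "T_tool_cam" (4x4, takes a point from camera to tool coordinates, whose origin is the TCP and whose axes are the flange's). Camera axes: x right, y down, z forward; pixel columns grow to the right and rows downward; lengths in m; the calibration is good to about 2 mm. A picture is of the moment at which its call begins: read the wrist's pose just before it. There is no depth.
- r.finish_job(): hands the job in; it is judged then, once.
The state is a dict: "time_s": time; "joints": joint angles; "dq": joint speeds; "effort": joint torques, N m; "tool_pos": TCP position; "tcp_rot": TCP orientation; "force": force on the tool from outside, world axes, zero at the start; "ft_torque": the same for the moment, N m; "finger_gap": finger opening in m; "gripper_force": force on a finger pad.
Only numpy, scipy, OpenCV 4.12 (cv2) and the standard library are available. Lean on these libraries where they do the work, as an engineer would, in place of code of your own. Each camera call takes 0.05 s, during which the arm holds its last target. There are 200 camera calls.

## Task

Only the blade of the flat pry tool sticks out from under the low shelf: draw the tool right out, lay it on the bench and let go, so that you can take it again by its handle. With its blade in the controller's notch, pry the notch end of the snap-fit cover up past the two clips, then lay the tool flat on the bench, lift the cover off by hand and set it down flat in the empty white tray near the controller without dropping it. Leave the other glassware and tools where they are.

Things in the scene. Friction and masses are not known exactly. Their poses are not given: they have to be found in the camera images.
- controller: Bath controller: white box fixed to the bench, 180 long (x) x 140 wide (y) x 86 high; origin under its centre. Its low front wall (10 thick, at -x) has the notch. A grey cover lies in a recess in its top, flush with the 86 high rim (1.5 gap all round), resting on ledges at 80; below it is an empty space down to 55, 59 wide and over 100 long, that the notch leads into.
- notch (a point): Middle of the notch, in the outer face of the controller's front wall, 74 above the bench. x points level into the box, y across, z up. The notch is a cut in the wall, 56 wide, from 68 up to the 86 rim; the cover's notch end is 11.5 inside this face with its underside at 80, so there is a 12 high mouth under it. The sill at 68 is the fulcrum for a blade.
- clips (a point): Midpoint between the two sprung clips (one latch: they open and close together) that hold the cover down, 26 inside the outer face of the front wall, at rim height (86). Each is a round steel nose that overhangs the cover's long edge by 3, in a grey housing 26 long, 35 to 49 from the midline, rising 20 above the rim. Past them the noses spring in under the cover and hold it up.
- cover_mid (a point): Centre of the loose grey plastic cover, a plate 120 long (x) x 66 wide (y) x 6 thick (z), about 110 g, five thin black lines on top. x points from notch end to far end. Snapped down it is flush and cannot be gripped; pried up, its long edges stand clear of the rim and can be gripped across the 66 width, 45 to 60 from the notch end, behind the clip housings.
- cover_edge (a point): Middle of the cover's notch-end edge, half-way through its thickness, 60 from cover_mid along -x; 83 above the bench when snapped down. Raising it takes 5 to 6 N at first; about 14 up the clip noses slip underneath and then hold this end about 19 up, the cover sloping 9 degrees down to its far end, which only rests in the recess.
- tool_handle (a point): Grip point of the scraper-like pry tool, midway up the black handle, 40 behind its front end. Tool 200 long, 140 g: handle 110 x 24 wide x 22 high (a straight box), then a flat steel blade 90 long x 4 thick (neck 25 x 22 wide, then 65 x 45 wide) in line with the handle's middle: on the bench, its centre is 11 up. x points along the tool to the tip, z up. The handle starts all under the low shelf.
- tool_tip (a point): Middle of the end of the pry tool's blade, 130 from tool_handle along x (the blade's 90 and 40 of handle). At the start 70 to 90 of blade sticks out from the shelf. The tool balances near the front of the handle.
- shelf_edge (a point): Middle of the front edge of the board of a low white shelf (fixed), 150 deep x 240 wide, 44 high (this point is on its top face), clear height 36 beneath, a side plate at either end of its width. x points from the front edge back over the shelf, away from the blade; y along the edge. A beaker stands on its rear half.
- tray_in (a point): Centre of the inner floor of the white open tray (fixed), 200 (x) x 190 (y) outside, walls 4 thick and 35 high; this point is about 4 above the bench, z up.
- wash_a: wash bottle with blue cap, 60 across, 185 high, bystander; origin under its centre
- wash_b: second wash bottle, same, bystander; origin under its centre
- beaker: glass beaker 70 across, 80 high, on the low shelf, bystander; origin under its centre
- jar: amber glass jar 60 across, 75 high, bystander; origin under its centre
- spoon: spoon lying on the bench, bystander; origin under its centre
- brush: brush lying on the bench, bystander; origin under its centre
- cup: white plastic cup, 64 across, 90 high, bystander; origin under its centre
- cover: loose cover as a body; origin in the centre of its underside
- pry_tool: pry tool as a body; origin under the front end of the handle, x towards the blade tip
Not all that is in view belongs to the job. Leave any purple or yellow look-alike of the pry_tool alone.

How it is judged:
On the way, in this order (a step that is already met when the one before it is completed fails the run):
1. the tool has been drawn out (its grip point at least 15 mm clear of the shelf's front edge) and let go, lying on the bench (x of tool_handle in the frame of shelf_edge below -0.015 m and height (world z) of tool_handle below 0.018 m and contact force between pry_tool and the fingers below 0.1 N and linear speed of pry_tool below 0.02 m/s), for 0.1 s.
2. the tool, not the fingers, has pried the cover's notch end up at least 8 mm (z of cover_edge in the frame of notch above 0.017 m and contact force between pry_tool and cover above 0.2 N and contact force between the fingers and cover below 0.1 N), for 0.04 s.
3. the cover is lifted clear of the controller in the fingers, with the tool lying on the bench (z of cover_mid in the frame of notch above 0.035 m and contact force between the fingers and cover above 0.5 N and height (world z) of tool_handle below 0.03 m), for 0.1 s.
At the end, for the whole second after the job is handed in: the cover lies flat (0.12 rad, either face up) on the tray floor, its centre within 90 mm of the tray centre both ways and under 12 mm above the floor; the pry tool lies flat on the bench outside the tray (grip point below 18 mm, tip below 20 mm); both released and at rest (x of cover_mid in the frame of tray_in between -0.09 and 0.09 m and y of cover_mid in the frame of tray_in between -0.09 and 0.09 m and (angle between cover_mid's own z axis and vertical below 0.12 rad or angle between cover_mid's own z axis and vertical above 3.02 rad) and z of cover_mid in the frame of tray_in below 0.012 m and linear speed of each of cover, pry_tool below 0.01 m/s and height (world z) of tool_handle below 0.018 m and height (world z) of tool_tip below 0.02 m and (x of tool_handle in the frame of tray_in above 0.1 m or x of tool_handle in the frame of tray_in below -0.1 m or y of tool_handle in the frame of tray_in above 0.1 m or y of tool_handle in the frame of tray_in below -0.1 m)); the robot touches nothing.
It fails at once if a bystander is disturbed (moved over 30 mm) (distance of any of wash_a, wash_b, beaker, jar, spoon, brush, cup from where it was at the start of the episode above 0.03 m).
It fails at once if the cover is dropped (falls faster than 0.7 m/s out of the fingers) (linear speed of cover above 0.7 m/s and contact force between the fingers and cover below 0.05 N).
It also fails if it takes over 61 s, if anything falls off the work surface, if the arm or the gripper's body presses on something with over 40 N, if the wrist force passes 120 N, or if a joint passes its speed limit or range.

## Working session

There is one attempt and no reset: what is moved stays moved. The work goes in short steps, Python scripts to look and compute and a shell command to move; the robot and the scene stay as the last step left them, time stands still between calls to the robot, and variables do not carry over. Pictures are saved under pics/ and viewed, at most 11 in all, crops included, and the job is handed in when it is done.

```bash
mkdir -p pics
python3 - <<'E'
from workcell import r, viewer
import cv2,numpy as np,pickle
print(r.get_state(), r.tip_extent)
d={n:viewer.read_camera(n) for n in("scene","side","wrist")}
pickle.dump(d,open('d0.pkl','wb'))
for n in d:
  cv2.imwrite(f'pics/{n}0.png',d[n]['color']); print(n,{k:np.round(v,3).tolist() for k,v in d[n].items() if k!='color'})
E
```

```text
{'time_s': 0.0, 'joints': array([-2.23399580e-01,  3.13438347e-01,  1.49845341e+00, -3.13296207e-05,
        1.33105324e+00, -2.23395920e-01]), 'dq': array([-0.00071807, -0.00169502, -0.0003424 , -0.00023288,  0.0003661 ,
        0.00138589]), 'effort': array([-1.80187753e-04, -4.02218950e+01, -2.52264959e+01,  6.94810320e-02,
        3.53677373e-02, -8.52248218e-05]), 'tool_pos': array([ 5.24951410e-01, -3.46150671e-06,  4.04160756e-01]), 'tcp_rot': array([-2.22063939e+00, -2.22064783e+00,  1.17199568e-03]), 'force': array([-0.29951444, -0.43677339,  0.36949427]), 'ft_torque': array([-0.0759914 ,  0.02748062,  0.03885397]), 'gripper_force': 0.0, 'finger_gap': 0.08832889772639621} 0.166
scene {'fx': 447.568, 'fy': 447.568, 'cx': 313.043, 'cy': 203.227, 'R': [[0.77, 0.638, 0.008], [0.414, -0.489, -0.768], [-0.486, 0.594, -0.641]], 't': [-0.312, -0.2, 1.618]}
side {'fx': 393.129, 'fy': 393.129, 'cx': 322.543, 'cy': 198.358, 'R': [[-0.98, -0.198, -0.002], [-0.118, 0.593, -0.796], [0.159, -0.78, -0.605]], 't': [0.451, 0.173, 1.37]}
wrist {'fx': 315.242, 'fy': 315.242, 'cx': 320.975, 'cy': 203.981, 'T_tool_cam': [[-0.001, -0.949, -0.315, 0.082], [1.0, -0.001, 0.001, 0.001], [-0.002, -0.315, 0.949, 0.02], [0.0, 0.0, 0.0, 1.0]]}
```

View pics/scene0.png

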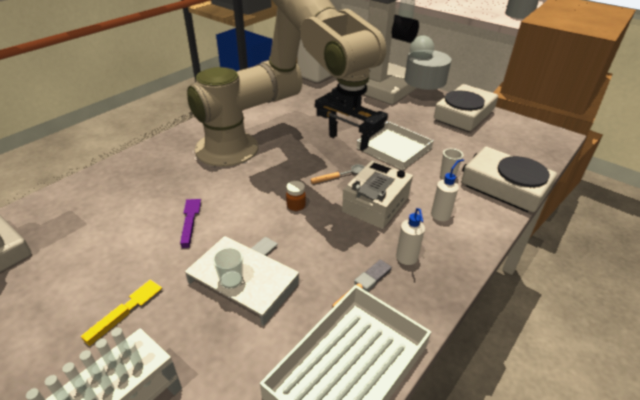

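View pics/side0.png

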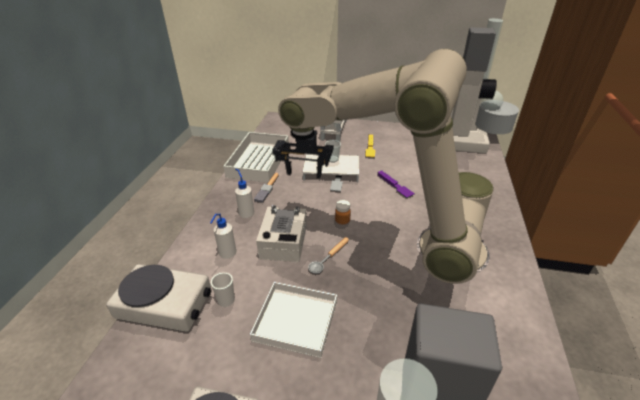

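Scene: the grey blade juts from the white shelf at (264,247). The purple tool at (190,222), the yellow tool at (122,312) and the brush at (375,272) are look-alikes or bystanders. The controller is at (378,190), and the empty white tray is at (395,145). I'll confirm the blade and controller in one crop.

```bash
cat > h.py <<'E'
import numpy as np,cv2,pickle
from scipy.spatial.transform import Rotation as Ro
def cam(c,st=None):
    K=np.array([[c['fx'],0,c['cx']],[0,c['fy'],c['cy']],[0,0,1]])
    if 'R' in c: R=np.array(c['R']);t=np.array(c['t'])
    else:
        T=np.eye(4);T[:3,:3]=Ro.from_rotvec(st['tcp_rot']).as_matrix();T[:3,3]=st['tool_pos']
        T=np.linalg.inv(T@np.array(c['T_tool_cam']));R=T[:3,:3];t=T[:3,3]
    return K,R,t
def ray(c,uv,z,st=None):
    K,R,t=cam(c,st);o=-R.T@t;uv=np.atleast_2d(uv).astype(float)
    d=(R.T@np.linalg.inv(K)@np.c_[uv,np.ones(len(uv))].T).T
    return o+d*((z-o[2])/d[:,2])[:,None]
def proj(c,X,st=None):
    K,R,t=cam(c,st);p=(K@(R@np.atleast_2d(X).T+t[:,None])).T
    return p[:,:2]/p[:,2:]
E
python3 - <<'E'
from h import *
d=pickle.load(open('d0.pkl','rb'));s=d['scene'];q=d['side'];im=s['color']
a=cv2.resize(im[225:305,175:308],None,fx=5,fy=5,interpolation=3);b=cv2.resize(im[145:225,335:428],None,fx=5,fy=5,interpolation=3)
a=cv2.resize(a,(400,240));b=cv2.resize(b,(400,344))
e=cv2.resize(q['color'][195:265,245:315],(400,400),interpolation=3);f=cv2.resize(q['color'][145:195,295:370],(400,200),interpolation=3)
m=np.zeros((600,800,3),np.uint8);m[:240,:400]=a;m[250:594,:400]=b;m[:400,400:]=e;m[400:600,400:]=f
cv2.imwrite('pics/crop1.png',m)
R=lambda c,u,z:np.round(ray(c,u,z),3).tolist()
print('blade tip sc',R(s,[[276,241]],.011),'side',R(q,[[336,190]],.011))
print('shelf top sc',R(s,[[298,279],[262,318],[187,271],[228,239]],.044))
print('ctrl sc top',R(s,[[372,163],[411,178],[383,213],[345,195]],.086))
print('tray rim side',R(q,[[275,285],[337,293],[322,352],[253,341]],.035))
print('jar',R(q,[[343,222]],0),'spoon',R(q,[[316,268],[348,240]],0.005),'brush',R(q,[[258,199],[277,176]],.005),'wash',R(q,[[243,217],[226,255]],0),'cup',R(q,[[223,303]],0),'beaker', R(s,[[231,284]],.044))
E
```

```text
blade tip sc [[0.471, -0.24, 0.011]] side [[0.453, -0.246, 0.011]]
shelf top sc [[0.627, -0.325, 0.044], [0.64, -0.462, 0.044], [0.399, -0.483, 0.044], [0.392, -0.341, 0.044]]
ctrl sc top [[0.518, 0.152, 0.086], [0.651, 0.163, 0.086], [0.674, -0.027, 0.086], [0.549, -0.031, 0.086]]
tray rim side [[0.546, 0.307, 0.035], [0.356, 0.301, 0.035], [0.361, 0.497, 0.035], [0.547, 0.502, 0.035]]
jar [[0.394, -0.063, 0.0]] spoon [[0.444, 0.188, 0.005], [0.361, 0.036, 0.005]] brush [[0.753, -0.132, 0.005], [0.725, -0.306, 0.005]] wash [[0.775, -0.018, 0.0], [0.76, 0.186, 0.0]] cup [[0.691, 0.377, 0.0]] beaker [[0.513, -0.441, 0.044]]
```

View pics/crop1.png

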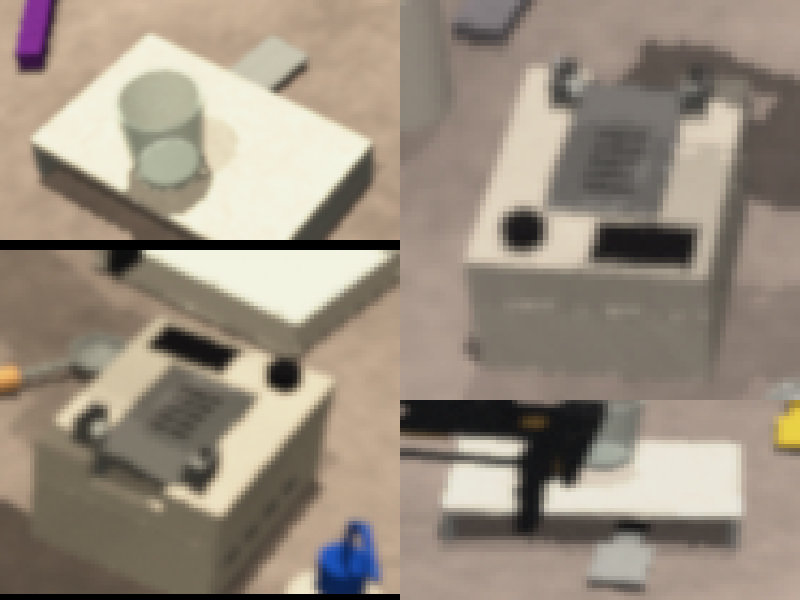

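Crop: the grey blade is steel with a grey face and no purple or yellow, so it is the right tool. It points +y in line with the notch. The controller's notch end, with its clips, faces the shelf (-y), and its black display is at the far end. Next I move above the blade and look.

```bash
python3 -m crank '-0.96 -0.23 0.37 0 0 0 1;-0.96 -0.23 0.37 0 0 0 1;-0.96 -0.23 0.37 0 0 0 1;-0.96 -0.23 0.37 0 0 0 1;-0.96 -0.23 0.37 0 0 0 1;-0.96 -0.23 0.37 0 0 0 1;-0.96 -0.23 0.37 0 0 0 1;-0.96 -0.23 0.37 0 0 0 1;-0.96 -0.23 0.37 0 0 0 1;0 0 0 0 0 0 1' | tail -c 600
python3 - <<'E'
from workcell import r, viewer
from h import *
st=r.get_state();c=viewer.read_camera('wrist');s=viewer.read_camera('scene')
pickle.dump((st,c,s),open('d1.pkl','wb'));cv2.imwrite('pics/w1.png',c['color']);print(st['tool_pos'],st['tcp_rot'])
E
```

```text
time_s: 1.4
tool_pos: [0.4624, -0.2603, 0.3039]
tcp_rot: [-2.223, -2.218, 0.0]
force: [0.2, 0.2, 0.2]
finger_gap: 0.0879
gripper_force: 0.0
[ 0.46240378 -0.26032876  0.30393745] [-2.22283839e+00 -2.21753219e+00  2.78935129e-04]
```

View pics/w1.png

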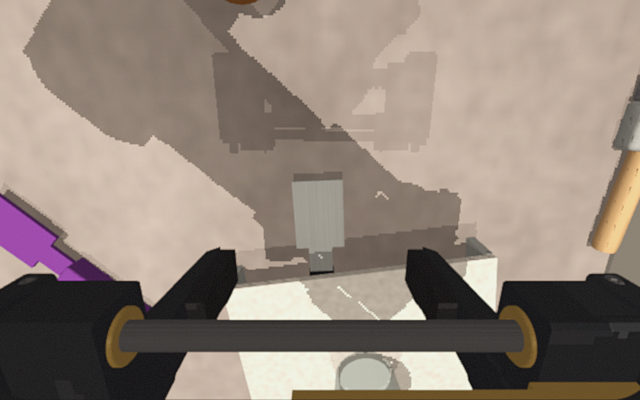

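Wrist: the blade's tip corners are at about (292,181) and (343,179), its wide part ends at about (297,249)/(345,246), and the shelf edge runs from (240,283) to (495,257).

Run:
```python
from h import *
st,c,s=pickle.load(open('d1.pkl','rb'))
p=ray(c,[[292,181],[343,179],[297,249],[345,246]],.013,st);print(np.round(p,4))
print('shelf',np.round(ray(c,[[240,283],[495,257]],.044,st),4))
# controller top in scene: white mask corners
im=s['color'];cv2.imwrite('pics/s1.png',cv2.resize(im[140:230,335:435],(800,600) if 0 else (666,600),interpolation=3))
```

```text
[[ 0.4383 -0.246   0.013 ]
 [ 0.4833 -0.2444  0.013 ]
 [ 0.4409 -0.3125  0.013 ]
 [ 0.4864 -0.3095  0.013 ]]
shelf [[ 0.3928 -0.3298  0.044 ]
 [ 0.6115 -0.3052  0.044 ]]
```

```bash
python3 -m crank '0 0 1 0 0 0 1;0 0 1 0 0 0 1;-0.35 0 0.8 0 0 0 1;0 0 0.8 0 0 0 1;0 0 0 0 0 0 1' | head -c 300
```

```text
time_s: 2.12
tool_pos: [0.4631, -0.2686, 0.1961]
tcp_rot: [-2.218, -2.221, 0.0]
force: [0.4, 1.1, 0.9]
finger_gap: 0.0881
gripper_force: 0.0
```

```bash
python3 -m crank '0 -0.03 0.85 0 0 0 1;0 0 0 0 0 0 -1;0 0 0 0 0 0 -1;0 0 0 0 0 0 -1;0 0 0 0 0 0 -1;0 0 0 0 0 0 -1'; python3 -m crank '0.5 0 0 0 0 0 -1;0.7 0 0 0 0 0 -1;0.7 0 0 0 0 0 -1;0.7 0 0 0 0 0 -1;0.7 0 0 0 0 0 -1;0.7 0 0 0 0 0 -1;0.6 0 0 0 0 0 -1;0.4 0 0 0 0 0 -1;0 0 0 0 0 0 -1'
```

```text
time_s: 2.88
tool_pos: [0.4621, -0.2697, 0.1716]
tcp_rot: [2.221, 2.221, 0.0]
force: [0.2, -0.6, 0.6]
finger_gap: 0.044
gripper_force: 30.0
time_s: 4.0
tool_pos: [0.462, -0.1189, 0.1713]
tcp_rot: [-2.22, -2.222, -0.0]
force: [0.9, 0.6, 1.7]
finger_gap: 0.0441
gripper_force: 30.2
```

```bash
python3 -m crank '0 0 0 0 0 0 1;0 0 0 0 0 0 1;0 0 0 0 0 0 1;0 0 -1 0 0 0 1;0 0 -1 0 0 0 1;0 0.3 -1 0 0 0 1;0.4 0.6 -1 0 0 0 1;0.6 0.6 -1 0 0 0 1;0.6 0.6 -1 0 0 0 1;0.4 0.5 -1 0 0 0 1'; python3 -m crank '0 0 -0.6 0 0 0 1;0 0 0 0 0 0 1'|head -3
python3 - <<'E'
from workcell import r, viewer
from h import *
st=r.get_state();c=viewer.read_camera('wrist')
pickle.dump((st,c),open('d2.pkl','wb'));cv2.imwrite('pics/w2.png',cv2.resize(c['color'],(800,500),interpolation=3))
E
```

```text
time_s: 5.25
tool_pos: [0.5404, -0.0591, 0.3822]
tcp_rot: [-2.221, -2.221, 0.0]
force: [0.3, -0.5, -0.4]
finger_gap: 0.0879
gripper_force: 0.0
time_s: 5.5
tool_pos: [0.54, -0.0597, 0.4]
tcp_rot: [2.22, 2.22, 0.001]
```

View pics/w2.png

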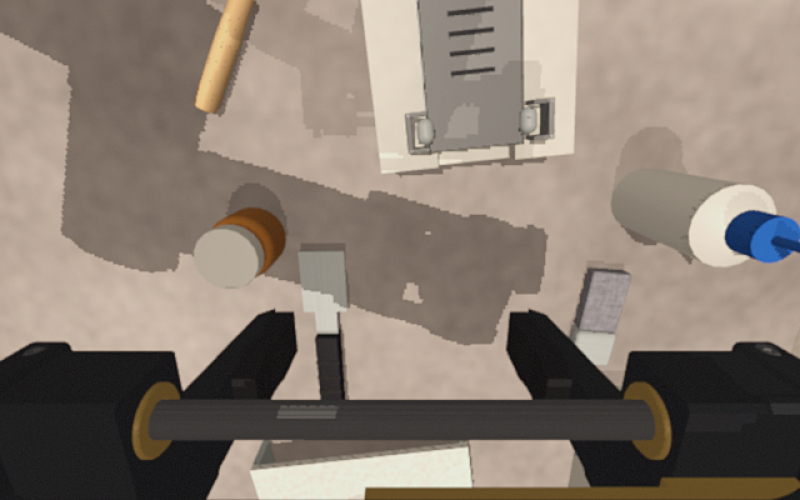

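Wrist (800-px view): the tool lies free with its tip at (323,250) and handle front at (328,334). The controller's front rim runs from (382,173) to (573,155), and the cover's notch end from (432,152) to (524,144). The jar at (240,250) is just left of the blade.

Run:
```python
from h import *
st,c=pickle.load(open('d2.pkl','rb'))
f=lambda u,z:ray(c,np.array(u)/1.25,z,st)[:,:2]
def P(n,p):print(n,np.round(p,4).tolist())
rim=f([[382,173],[573,155],[362,0],[578,0]],.086);P('rim',rim)
cov=f([[432,152],[524,144],[418,0],[521,0]],.086);P('cov',cov)
for a,b in((rim[0],rim[1]),(rim[0],rim[2]),(rim[1],rim[3]),(cov[0],cov[1]),(cov[0],cov[2]),(cov[1],cov[3])):
  d=b-a;print(np.degrees(np.arctan2(d[1],d[0])).round(2),np.linalg.norm(d).round(4))
P('tip',f([[299,250],[348,250]],.013));P('bladeRear',f([[303,308],[346,308]],.013));P('hfront',f([[316,334],[342,334]],.022));P('hrear',f([[322,400],[345,398]],.022))
P('jar',f([[228,258]],.075));
```

```text
rim [[0.5284, -0.0115], [0.6672, 0.0012], [0.5172, 0.0988], [0.6571, 0.0988]]
cov [[0.5648, 0.0034], [0.6309, 0.009], [0.5534, 0.0988], [0.6202, 0.0988]]
5.23 0.1395
95.77 0.1109
95.9 0.0981
4.77 0.0663
96.77 0.0961
96.79 0.0905
tip [[0.4429, -0.0939], [0.4907, -0.094]]
bladeRear [[0.4418, -0.1564], [0.4859, -0.1565]]
hfront [[0.4552, -0.1814], [0.4819, -0.1815]]
hrear [[0.4562, -0.2626], [0.4813, -0.26]]
jar [[0.4011, -0.081]]
```

```bash
python3 -m crank '-0.9 -0.4 0.7 0 0 0 1;-0.9 -0.4 0.7 0 0 0 1;-0.9 -0.4 0.7 0 0 0 1;-0.9 -0.4 0.7 0 0 0 1;-0.9 -0.4 0.7 0 0 0 1;-0.9 -0.4 0.7 0 0 0 1;0 0 1 0 0 0 1;0 0 1 0 0 0 1;0 0 1 0 0 0 1;0 0 0.45 0 0 0 1'; python3 -m crank '0 0 0 0 0 0 -1;0 0 0 0 0 0 -1;0 0 0 0 0 0 -1;0 0 0 0 0 0 -1;0 0 0 0 0 0 -1;0 0 0 0 0 0 -1;0 0 0 0 0 0 -1'
```

```text
time_s: 6.8
tool_pos: [0.4672, -0.2214, 0.1677]
tcp_rot: [-2.219, -2.218, 0.001]
force: [-0.4, 0.3, -0.1]
finger_gap: 0.0877
gripper_force: 0.0
time_s: 7.68
tool_pos: [0.4679, -0.2217, 0.1698]
tcp_rot: [-2.221, -2.221, 0.0]
force: [-2.6, -0.2, 1.3]
finger_gap: 0.0237
gripper_force: 30.0
```

```bash
python3 -m crank '0 0 -0.7 0 0 0 -1;0 0 -0.7 0 0 0 -1;0 0 -0.7 0 0 0 -1;0.3 0.8 0 0 0 0 -1;0.3 0.8 0 0 0 0 -1;0.3 0.8 0 0 0 0 -1;0.3 0.8 0 0 0 0 -1;0.3 0.8 0 0 0 0 -1;0.3 0.8 0 0 0 -0.4 -1;0 0 0 0 0 -0.4 -1'
python3 -m crank '0 0 0 0 0 0 -1'|head -3
python3 - <<'E'
from workcell import r, viewer
from h import *
st=r.get_state();d={n:viewer.read_camera(n) for n in('scene','side','wrist')}
pickle.dump((st,d),open('d3.pkl','wb'))
print(st['tool_pos'],st['tcp_rot'],Ro.from_rotvec(st['tcp_rot']).as_matrix().round(4))
X=[[.605,-.09,.074]]
m=np.zeros((560,800,3),np.uint8);
u,v=proj(d['scene'],X)[0].astype(int);m[:280,:400]=cv2.resize(d['scene']['color'][v-49:v+49,u-70:u+70],(400,280),interpolation=3)
u2,v2=proj(d['side'],X)[0].astype(int);m[280:,:400]=cv2.resize(d['side']['color'][v2-49:v2+49,u2-70:u2+70],(400,280),interpolation=3)
m[:,400:]=0;m[:400,400:]=d['wrist']['color'][:,120:520]
print(u,v,u2,v2);cv2.imwrite('pics/m3.png',m)
E
```

```text
time_s: 8.93
tool_pos: [0.613, -0.1669, 0.2322]
tcp_rot: [-2.109, -2.329, -0.0]
force: [0.5, -0.7, -1.8]
finger_gap: 0.0237
gripper_force: 30.0
time_s: 9.05
tool_pos: [0.612, -0.1675, 0.2323]
tcp_rot: [-2.112, -2.325, 0.0]
[ 0.61201532 -0.16753898  0.23232875] [-2.11196414e+00 -2.32479767e+00  3.51253527e-04] [[-9.570e-02  9.954e-01 -7.000e-04]
 [ 9.954e-01  9.570e-02  3.000e-04]
 [ 4.000e-04 -7.000e-04 -1.000e+00]]
348 217 289 195
```

View pics/m3.png

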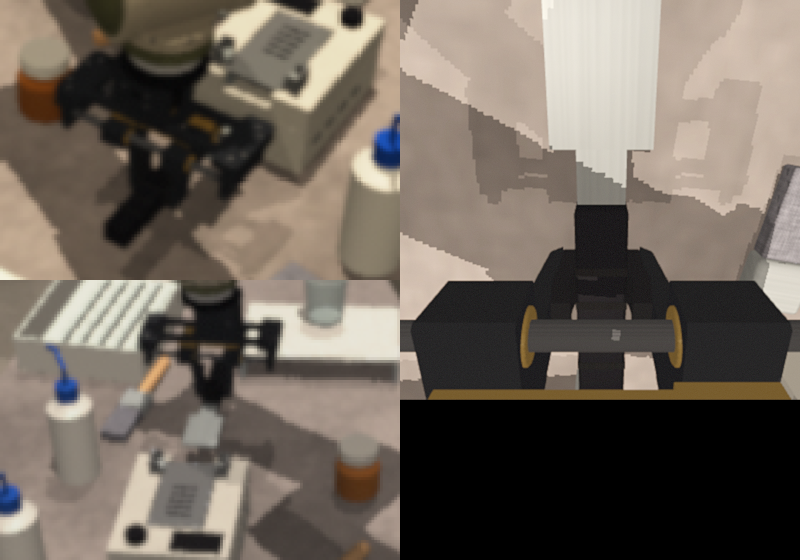

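Run:
```python
from h import *
st,d=pickle.load(open('d3.pkl','rb'));c=d['wrist'];T=np.array(c['T_tool_cam'])
def td(u,v):
  return T[:3,:3]@np.array([(u-c['cx'])/c['fx'],(v-c['cy'])/c['fy'],1])
for n,(a,b,v,w) in {'bladerear':(270,374,150,.045),'handlefront':(295,347.5,205,.024)}.items():
  dep=w*c['fx']/(b-a); q=T[:3,3]+td((a+b)/2,v)*dep
  print(n,'by width',q.round(4))
  for z in(.145,.150,.155,.16,.165):
    dd=td((a+b)/2,v);k=(z-T[2,3])/dd[2];print(z,(T[:3,3]+k*dd).round(4))
# blade edges at row 0
a,b=262.5,381;dep=.045*c['fx']/(b-a);print('row0',(T[:3,3]+td((a+b)/2,0)*dep).round(4))
for z in(.054,.064,.074,.084): print(z,proj(d['side'],[[.5995,-.038,z]]).round(1), proj(d['side'],[[.5985,-.028,z]]).round(1))
```

```text
bladerear by width [0.0614 0.0022 0.1568]
0.145 [0.0632 0.0021 0.145 ]
0.15 [0.0624 0.0021 0.15  ]
0.155 [0.0616 0.0022 0.155 ]
0.16 [0.0609 0.0022 0.16  ]
0.165 [0.0601 0.0022 0.165 ]
handlefront by width [0.0363 0.0018 0.1566]
0.145 [0.0402 0.0018 0.145 ]
0.15 [0.0385 0.0018 0.15  ]
0.155 [0.0369 0.0018 0.155 ]
0.16 [0.0352 0.0018 0.16  ]
0.165 [0.0335 0.0018 0.165 ]
row0 [0.118  0.0021 0.1579]
0.054 [[287.9 208.3]] [[287.4 210. ]]
0.064 [[287.7 206.2]] [[287.2 207.9]]
0.074 [[287.5 204.1]] [[287.1 205.8]]
0.084 [[287.4 202. ]] [[286.9 203.6]]
```

Blade is level in the grip, 3.6 cm off the notch, 1 mm lateral. Inserting.

```bash
python3 -m crank '0.5 -0.04 -0.04 0 0 0 -1;0.5 0 0 0 0 0 -1;0.3 0 0 0 0 0 -1;0.2 0 0 0 0 0 -1;0.2 0 0 0 0 0 -1'; python3 -m crank '0.3 0 0 0 0 0 -1;0.4 0 0 0 0 0 -1;0.4 0 0 0 0 0 -1;0.4 0 0 0 0 0 -1;0 0 0 0 0 0 -1'
```

```text
time_s: 9.82
tool_pos: [0.6059, -0.1167, 0.234]
tcp_rot: [2.112, 2.325, 0.0]
force: [-0.1, -0.8, -0.9]
finger_gap: 0.0237
gripper_force: 30.0
time_s: 10.45
tool_pos: [0.6016, -0.0713, 0.2341]
tcp_rot: [-2.111, -2.327, 0.0]
force: [-0.2, -0.5, -0.7]
finger_gap: 0.0238
gripper_force: 30.0
```

```bash
python3 -m crank '0.27 0 0.05 0 0 0 -1;0 0 0.07 0 0 0 -1;-0.37 0 0.15 0 0.58 0 -1;-0.37 0 0.15 0 0.58 0 -1;-0.37 0 0.15 0 0.58 0 -1;0 0 0 0 0 0 -1'; python3 -m crank '-0.37 0 0.15 0 0.58 0 -1;-0.19 0 0.08 0 0.29 0 -1;0 0 0 0 0 0 -1;0 0 0 0 0 0 -1'
python3 - <<'E'
from workcell import r, viewer
from h import *
st=r.get_state();d={n:viewer.read_camera(n) for n in('scene','side','wrist')}
pickle.dump((st,d),open('d4.pkl','wb'))
X=[[.598,.02,.09]]
m=np.zeros((560,800,3),np.uint8)
u,v=proj(d['scene'],X)[0].astype(int);m[:280,:400]=cv2.resize(d['scene']['color'][v-35:v+35,u-50:u+50],(400,280),interpolation=3)
u2,v2=proj(d['side'],X)[0].astype(int);m[280:,:400]=cv2.resize(d['side']['color'][v2-35:v2+35,u2-50:u2+50],(400,280),interpolation=3)
m[:400,400:]=d['wrist']['color'][:,120:520]
cv2.imwrite('pics/m4.png',m)
E
```

```text
time_s: 11.2
tool_pos: [0.6038, -0.097, 0.214]
tcp_rot: [-2.005, -2.204, -0.209]
force: [-0.0, -0.6, -1.9]
finger_gap: 0.0237
gripper_force: 30.0
time_s: 11.7
tool_pos: [0.6054, -0.1109, 0.2043]
tcp_rot: [-1.947, -2.144, -0.306]
force: [0.2, -2.1, -1.8]
finger_gap: 0.0235
gripper_force: 30.0
```

View pics/m4.png

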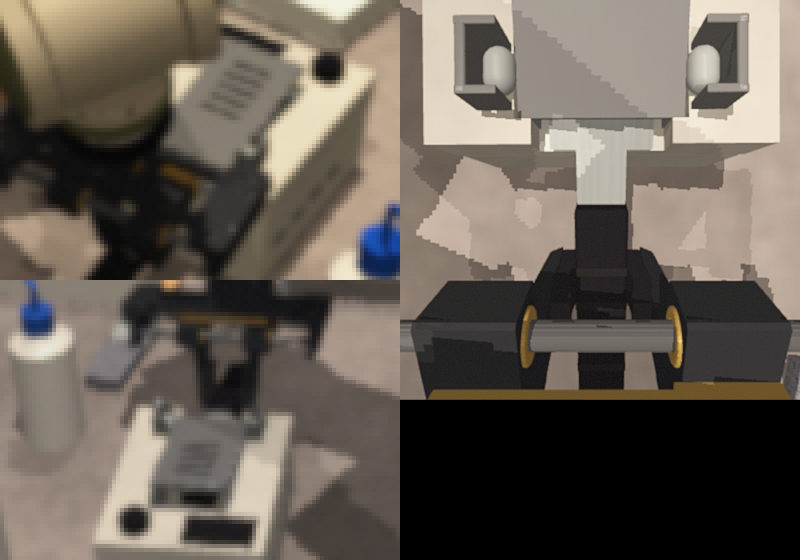

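Wrist (right): the cover's notch-end edge is at row 118, from columns 512 to 690, and the blade is beneath it. The edge appears raised, so I'll compute its height.

Run:
```python
from h import *
st,d=pickle.load(open('d4.pkl','rb'));c=d['wrist']
K,R,t=cam(c,st);o=-R.T@t
ab=np.array([[232,118],[410,118.]]);
for w in(.064,.066,.068):
  dep=w*c['fx']/(ab[1,0]-ab[0,0]);p=R.T@(dep*(np.linalg.inv(K)@[ab[:,0].mean(),118,1])-t);print(w,p.round(4))
for z in(.08,.086,.09,.096,.10,.105):print(z,ray(c,ab.mean(0),z,st).round(4), np.linalg.norm(np.diff(ray(c,ab,z,st),axis=0)).round(4))
print('sill/rim front corners',ray(c,[[144,144],[500,144]],.086,st).round(4))
```

```text
0.064 [0.5961 0.003  0.0967]
0.066 [0.5961 0.004  0.0931]
0.068 [0.596  0.0049 0.0896]
0.08 [[0.5958 0.0074 0.08  ]] 0.0734
0.086 [[0.5959 0.0058 0.086 ]] 0.07
0.09 [[0.596  0.0048 0.09  ]] 0.0678
0.096 [[0.5961 0.0032 0.096 ]] 0.0644
0.1 [[0.5962 0.0022 0.1   ]] 0.0621
0.105 [[0.5963 0.0008 0.105 ]] 0.0593
sill/rim front corners [[ 0.5276 -0.011   0.086 ]
 [ 0.6671  0.0024  0.086 ]]
```

Run:
```python
from h import *
st,d=pickle.load(open('d4.pkl','rb'));g=cv2.cvtColor(d['wrist']['color'],6).astype(int)
for v in(5,25,40,70,105,114):print(v,'L',g[v,222:244].tolist(),'R',g[v,400:422].tolist())
print('col260',g[105:150,260].tolist())
```

```text
5 L [210, 209, 209, 208, 208, 209, 207, 208, 211, 189, 161, 160, 161, 161, 161, 163, 160, 161, 161, 160, 161, 161] R [157, 156, 155, 158, 158, 156, 155, 155, 154, 159, 209, 231, 230, 229, 228, 229, 229, 229, 230, 229, 230, 230]
25 L [216, 214, 213, 212, 212, 213, 213, 213, 214, 216, 199, 161, 142, 142, 143, 144, 143, 143, 143, 143, 142, 144] R [158, 156, 156, 156, 156, 157, 155, 157, 155, 207, 233, 231, 230, 230, 230, 230, 230, 230, 233, 235, 217, 151]
40 L [60, 61, 62, 63, 58, 57, 115, 194, 220, 220, 209, 167, 130, 142, 142, 143, 144, 142, 143, 144, 143, 144] R [156, 158, 156, 156, 157, 159, 156, 148, 168, 213, 223, 210, 170, 92, 66, 68, 65, 67, 67, 70, 68, 69]
70 L [178, 176, 173, 168, 163, 158, 153, 149, 143, 136, 127, 117, 103, 92, 125, 145, 146, 143, 143, 144, 143, 142] R [157, 158, 157, 157, 159, 150, 125, 118, 138, 150, 158, 165, 171, 178, 183, 189, 194, 197, 200, 202, 205, 208]
105 L [62, 63, 64, 63, 60, 60, 60, 58, 57, 109, 204, 204, 130, 97, 102, 121, 142, 147, 143, 146, 143, 145] R [157, 157, 159, 158, 152, 134, 117, 107, 143, 216, 217, 146, 72, 66, 69, 66, 68, 69, 69, 72, 68, 68]
114 L [137, 138, 137, 137, 137, 137, 139, 137, 136, 137, 137, 129, 113, 103, 102, 96, 87, 81, 83, 123, 148, 146] R [158, 160, 158, 161, 145, 121, 107, 94, 117, 209, 238, 235, 234, 234, 234, 235, 236, 211, 167, 164, 167, 168]
col260 [144, 144, 144, 145, 143, 144, 144, 145, 144, 144, 145, 146, 138, 101, 66, 73, 77, 72, 76, 73, 74, 73, 74, 97, 126, 140, 141, 138, 139, 139, 139, 140, 139, 139, 138, 139, 149, 157, 157, 163, 169, 172, 166, 164, 164]
```

Run:
```python
from h import *
st,d=pickle.load(open('d4.pkl','rb'));c=d['wrist'];print(st['tool_pos'],st['force'])
M=Ro.from_rotvec(st['tcp_rot']).as_matrix();print(M.round(3))
for x in(.0,.0375,.0625,.127):print(x,(st['tool_pos']+M@[x,.002,.159]).round(4))
for n,a in dict(neck=[[295,205],[347,205]],wide=[[270,150],[374,150]]).items():print(n,ray(c,a,.07,st).round(4))
for v,a,b in((5,231.5,410),(40,234,408),(70,236,405.7),(105,237.5,405)):
  for z in(.086,.094,.1):print(v,z,np.linalg.norm(np.diff(ray(c,[[a,v],[b,v]],z,st),axis=0)).round(4),ray(c,[[(a+b)/2,v]],z,st).round(4)[0,:2])
```

```text
[ 0.60537177 -0.1108575   0.20433139] [ 0.23509214 -2.06852891 -1.80626183]
[[-0.092  0.995 -0.029]
 [ 0.948  0.096  0.305]
 [ 0.306  0.    -0.952]]
0.0 [ 0.6027 -0.0622  0.053 ]
0.0375 [ 0.5993 -0.0267  0.0644]
0.0625 [ 0.597  -0.003   0.0721]
0.127 [0.5911 0.0581 0.0918]
neck [[ 0.5877 -0.0295  0.07  ]
 [ 0.6107 -0.0273  0.07  ]]
wide [[ 0.5743 -0.0063  0.07  ]
 [ 0.6203 -0.0019  0.07  ]]
5 0.086 0.07 [0.5916 0.0498]
5 0.094 0.0655 [0.592  0.0449]
5 0.1 0.0621 [0.5924 0.0412]
40 0.086 0.0683 [0.593  0.0362]
40 0.094 0.0639 [0.5934 0.0322]
40 0.1 0.0606 [0.5936 0.0291]
70 0.086 0.0667 [0.594  0.0245]
70 0.094 0.0624 [0.5943 0.0212]
70 0.1 0.0592 [0.5946 0.0188]
105 0.086 0.0659 [0.5955 0.0109]
105 0.094 0.0616 [0.5957 0.0085]
105 0.1 0.0584 [0.5959 0.0067]
```

The evidence on how high the cover is conflicts, so I'll take one enlarged look: wrist crop plus scene/side before and after.

Run:
```python
from h import *
st,d=pickle.load(open('d4.pkl','rb'));d0=pickle.load(open('d0.pkl','rb'))
m=np.zeros((600,800,3),np.uint8)
m[:300,:800]=cv2.resize(d['wrist']['color'][0:150,120:520],(800,300),interpolation=2)
for i,(D) in enumerate((d0,d)):
  u,v=323,0
  X=[[.595,.05,.09]]
  u,v=proj(d['side'],X)[0].astype(int);m[300:,i*200+0:i*200+200]=cv2.resize(D['side']['color'][v-30:v+30,u-20:u+20],(200,300),interpolation=3)
  u,v=proj(d['scene'],X)[0].astype(int);m[300:,400+i*200:600+i*200]=cv2.resize(D['scene']['color'][v-30:v+30,u-20:u+20],(200,300),interpolation=3)
cv2.imwrite('pics/m5.png',m)
```

```text
(no output)
```

View pics/m5.png

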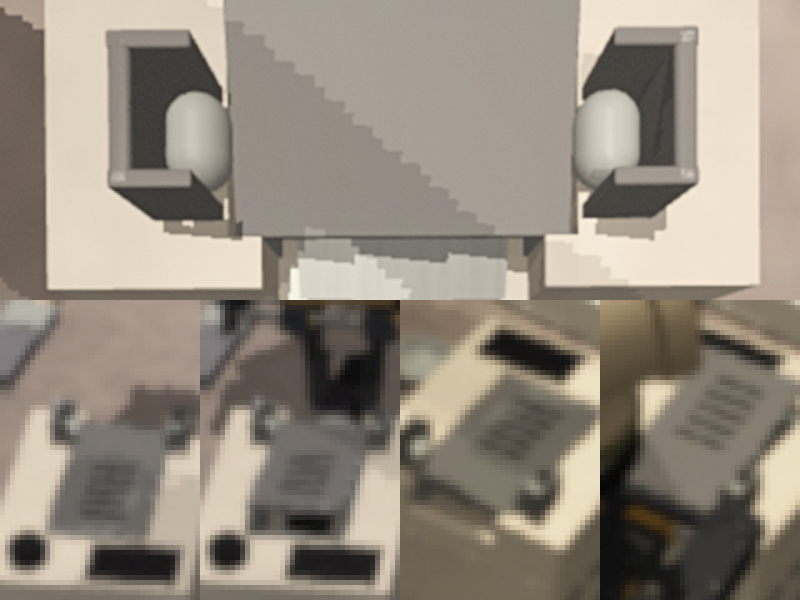

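The side view shows the far end of the cover has risen: the blade is too deep and lifted the loose end while the clips still hold. I'll bring the blade back level so the cover reseats. Then I'll use the blade as a second-class lever, with the tip on the cavity floor and the blade's top against the cover edge, raising the handle.

```bash
python3 -m crank '0.38 0 -0.13 0 -0.58 0 -1;0.38 0 -0.13 0 -0.58 0 -1;0.38 0 -0.13 0 -0.58 0 -1;0.38 0 -0.13 0 -0.58 0 -1;0.19 0 -0.06 0 -0.29 0 -1;0 0 0 0 0 0 -1'
python3 - <<'E'
from workcell import r, viewer
from h import *
st=r.get_state();M=Ro.from_rotvec(st['tcp_rot']).as_matrix();print(st['tool_pos'],M.round(3).tolist())
c=viewer.read_camera('wrist');s=viewer.read_camera('side');pickle.dump((st,c,s),open('d6.pkl','wb'))
d0=pickle.load(open('d0.pkl','rb'));d4=pickle.load(open('d4.pkl','rb'))[1]
u,v=proj(s,[[.59,.1,.086]])[0].astype(int);print(u,v)
f=lambda im:cv2.cvtColor(im,6)[v-12:v+16:2,u-20:u+20].astype(int)
print('diff vs start',np.abs(f(s['color'])-f(d0['side']['color'])).mean(),'pried vs start',np.abs(f(d4['side']['color'])-f(d0['side']['color'])).mean())
E
```

```text
time_s: 12.6
tool_pos: [0.6008, -0.0639, 0.2308]
tcp_rot: [-2.111, -2.326, -0.001]
force: [0.2, 0.0, -1.1]
finger_gap: 0.024
gripper_force: 30.0
[ 0.60082612 -0.06388568  0.23081679] [[-0.097, 0.995, -0.0], [0.995, 0.097, 0.001], [0.001, -0.0, -1.0]]
279 226
diff vs start 7.1553571428571425 pried vs start 11.539285714285715
```

Run:
```python
from h import *
st,c,s=pickle.load(open('d6.pkl','rb'));d0=pickle.load(open('d0.pkl','rb'));d4=pickle.load(open('d4.pkl','rb'))[1]
for y in (.10,.12,.126,.135):
  u,v=proj(s,[[.586,y,.086]])[0];print(y,u,v)
u=int(proj(s,[[.586,.12,.086]])[0][0])
for n,i in(('start',d0['side']),('pried',d4['side']),('now',s)):
  g=cv2.cvtColor(i['color'],6);print(n,g[215:240,u].tolist());print('   ',g[215:240,u+8].tolist())
g=cv2.cvtColor(c['color'],6)
for v in(60,100,140,200):print(v,g[v,240:410:3].tolist())
```

```text
0.1 280.32713316204917 226.41550639260967
0.12 278.6478510659174 230.28925719159793
0.126 278.13628268021483 231.4693379221774
0.135 277.3620533051134 233.25532234213156
start [116, 107, 103, 100, 100, 98, 95, 88, 86, 90, 84, 87, 78, 89, 104, 117, 126, 156, 194, 195, 186, 169, 153, 125, 111]
    [118, 112, 100, 87, 87, 90, 82, 93, 98, 110, 113, 110, 103, 98, 101, 103, 111, 129, 130, 80, 32, 24, 24, 24, 27]
pried [109, 105, 100, 102, 96, 97, 87, 89, 97, 107, 104, 87, 70, 56, 50, 61, 100, 157, 194, 192, 183, 167, 150, 124, 113]
    [102, 91, 97, 90, 92, 96, 103, 108, 109, 112, 118, 116, 83, 43, 29, 37, 61, 111, 144, 92, 37, 28, 27, 30, 30]
now [101, 101, 100, 98, 97, 96, 96, 94, 87, 89, 84, 91, 91, 95, 112, 119, 133, 167, 195, 193, 184, 166, 152, 124, 113]
    [101, 101, 99, 91, 78, 85, 81, 89, 86, 87, 92, 91, 97, 97, 100, 102, 112, 134, 144, 90, 37, 30, 26, 29, 30]
60 [166, 152, 149, 147, 147, 149, 148, 147, 147, 147, 148, 147, 148, 148, 147, 146, 147, 147, 147, 147, 145, 146, 146, 145, 146, 145, 145, 145, 145, 144, 144, 145, 145, 144, 145, 145, 144, 145, 143, 145, 144, 142, 144, 143,
[... 214 characters left out ...]
145, 145, 144, 145, 144, 144, 144, 144, 145, 144, 144, 144, 143, 145, 144, 146, 144, 145, 144, 143, 142, 141, 143, 141, 143, 145, 107, 143]
140 [218, 219, 218, 212, 100, 105, 108, 135, 138, 222, 205, 203, 203, 204, 203, 204, 203, 205, 205, 205, 203, 200, 201, 200, 202, 202, 202, 203, 202, 203, 199, 199, 202, 200, 199, 202, 200, 196, 198, 194, 195, 197, 197, 191, 200, 216, 216, 216, 188, 117, 117, 188, 213, 213, 213, 213, 212]
200 [123, 120, 124, 123, 123, 123, 122, 124, 120, 110, 98, 98, 98, 99, 101, 99, 98, 98, 95, 110, 119, 116, 117, 117, 118, 118, 117, 119, 119, 116, 197, 194, 198, 194, 193, 165, 91, 94, 93, 99, 100, 97, 101, 101, 99, 97, 99, 97, 97, 97, 104, 120, 121, 120, 122, 120, 121]
```

Cover reseated. Tip down into the cavity.

```bash
python3 -m crank '0 0 -0.08 0 0 0 -1;0.38 0 -0.14 0 -0.58 0 -1;0.38 0 -0.14 0 -0.58 0 -1;0.38 0 -0.14 0 -0.58 0 -1;0.19 0 -0.07 0 -0.29 0 -1;0 0 0 0 0 0 -1'
python3 -m crank '0.39 0 -0.28 0 -0.58 0 -1;0.39 0 -0.28 0 -0.58 0 -1;0 0 0 0 0 0 -1'
python3 - <<'E'
from workcell import r
from h import *
st=r.get_state();M=Ro.from_rotvec(st['tcp_rot']).as_matrix()
print(st['tool_pos'],M.round(3).tolist(),st['joints'].round(2))
for x in(0,.0625,.127):print((st['tool_pos']+M@[x,.002,.159]).round(4))
E
```

```text
time_s: 13.45
tool_pos: [0.5969, -0.0234, 0.2443]
tcp_rot: [1.984, 2.185, -0.242]
force: [0.3, 0.1, -0.6]
finger_gap: 0.0238
gripper_force: 30.0
time_s: 13.82
tool_pos: [0.5944, 0.0031, 0.2542]
tcp_rot: [1.905, 2.099, -0.37]
force: [0.1, -3.2, -1.4]
finger_gap: 0.0238
gripper_force: 30.0
[0.59442144 0.00310617 0.25419235] [[-0.089, 0.995, 0.036], [0.923, 0.096, -0.372], [-0.374, -0.0, -0.927]] [-0.14  0.62  1.47 -0.44  1.01 -0.01]
[ 0.6021 -0.0559  0.1067]
[0.5965 0.0018 0.0834]
[0.5908 0.0614 0.0592]
```

```bash
python3 -m crank '0.39 0 -0.28 0 -0.58 0 -1;0.39 0 -0.28 0 -0.58 0 -1;0 0 0 0 0 0 -1'
python3 -m crank '0.39 0 -0.28 0 -0.58 0 -1;0.39 0 -0.28 0 -0.58 0 -1;0 0 0 0 0 0 -1'
python3 - <<'E'
from workcell import r, viewer
from h import *
st=r.get_state();M=Ro.from_rotvec(st['tcp_rot']).as_matrix()
print(st['tool_pos'],st['joints'].round(2))
for x in(0,.0625,.127):print((st['tool_pos']+M@[x,.002,.159]).round(4))
d={n:viewer.read_camera(n) for n in('scene','side','wrist')}
pickle.dump((st,d),open('d7.pkl','wb'))
m=np.zeros((600,800,3),np.uint8);X=[[.595,.03,.1]]
u,v=proj(d['side'],X)[0].astype(int);m[300:,:400]=cv2.resize(d['side']['color'][v-30:v+30,u-40:u+40],(400,300),interpolation=3)
u,v=proj(d['scene'],X)[0].astype(int);m[300:,400:]=cv2.resize(d['scene']['color'][v-30:v+30,u-40:u+40],(400,300),interpolation=3)
m[:300]=cv2.resize(d['wrist']['color'][0:210,120:520],(800,300))
cv2.imwrite('pics/m7.png',m)
E
```

```text
time_s: 14.2
tool_pos: [0.5918, 0.0311, 0.2599]
tcp_rot: [1.825, 2.01, -0.487]
force: [0.6, -1.8, -0.6]
finger_gap: 0.0243
gripper_force: 30.0
time_s: 14.58
tool_pos: [0.589, 0.06, 0.2616]
tcp_rot: [1.741, 1.918, -0.596]
force: [0.1, -1.1, 0.3]
finger_gap: 0.0237
gripper_force: 30.0
[0.58897793 0.05997819 0.2615687 ] [-0.01  0.63  1.46 -0.75  1.11  0.26]
[ 0.6003 -0.0367  0.1359]
[0.5955 0.0124 0.0976]
[0.5905 0.0632 0.0581]
```

View pics/m7.png

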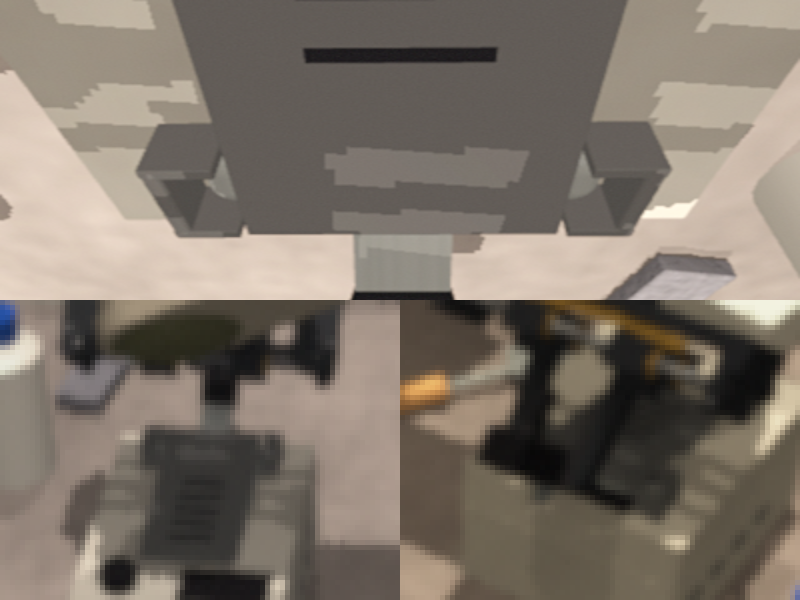

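The notch end is now over the noses and level with the housing tops (wrist edge at row 235; noses below the cover edges). I reverse out: un-tilt, level, withdraw.

```bash
python3 -m crank '-0.37 0 0.31 0 0.58 0 -1;-0.37 0 0.31 0 0.58 0 -1;-0.37 0 0.31 0 0.58 0 -1;-0.37 0 0.31 0 0.58 0 -1;-0.37 0 0.16 0 0.58 0 -1;-0.37 0 0.16 0 0.58 0 -1;-0.37 0 0.16 0 0.58 0 -1;-0.18 0 0.08 0 0.29 0 -1;0 0 0 0 0 0 -1'
python3 - <<'E'
from workcell import r, viewer
from h import *
st=r.get_state();M=Ro.from_rotvec(st['tcp_rot']).as_matrix()
for x in(0,.0625,.127):print((st['tool_pos']+M@[x,.002,.159]).round(4))
c=viewer.read_camera('wrist');pickle.dump((st,c),open('d8.pkl','wb'));cv2.imwrite('pics/w8.png',cv2.resize(c['color'][:,120:520],(600,600)))
E
```

```text
time_s: 15.85
tool_pos: [0.5983, -0.0394, 0.2484]
tcp_rot: [2.043, 2.246, -0.141]
force: [0.0, -0.8, -1.1]
finger_gap: 0.0236
gripper_force: 30.0
[ 0.6024 -0.061   0.091 ]
[0.5965 0.0006 0.0824]
[0.5905 0.0642 0.0735]
```

View pics/w8.png

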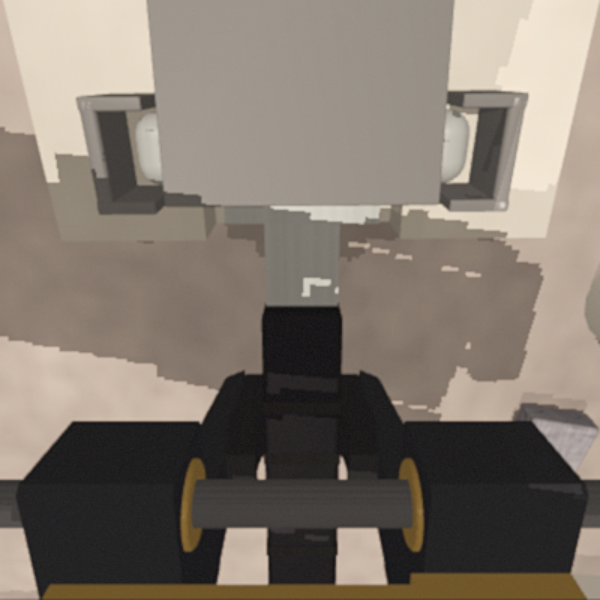

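Cover stays up, held by the noses (now beneath its edges at about (150,145) and (455,145)). Withdrawing and laying the tool down.

```bash
python3 -m crank '-0.6 0 0 0 0 0 -1;-0.8 0 0 0 0 0 -1;-0.8 0 0 0 0 0 -1;-0.8 0 0 0 0 0 -1;-0.8 0 0 0 0 0 -1;0 0 0 0 0.58 0 -1;0 0 0 0 0.58 0 -1;0 0 0 0 0 0 -1'
```

```text
time_s: 16.9
tool_pos: [0.6091, -0.1518, 0.2646]
tcp_rot: [2.112, 2.324, -0.001]
force: [-0.3, 0.5, -1.1]
finger_gap: 0.0236
gripper_force: 30.0
```

```bash
python3 -m crank '-0.5 0 0.5 0 0 0 -1;-0.5 0 0.8 0 0 0 -1;0 0 0.8 0 0 0 -1;0 0 0.6 0 0 0 -1;0 0 0.3 0 0 0 -1;0 0 0 0 0 0 -1'
python3 - <<'E'
from workcell import r,viewer
from h import *
st=r.get_state();s=viewer.read_camera('wrist');pickle.dump((st,s),open('d9.pkl','wb'))
E
```

```text
time_s: 17.65
tool_pos: [0.6121, -0.1807, 0.1741]
tcp_rot: [-2.112, -2.325, 0.001]
force: [-0.4, -0.1, -1.4]
finger_gap: 0.024
gripper_force: 30.0
```

```bash
python3 -m crank '0 0 0.1 0 0 0 -1;0 0 0 0 0 0 1;0 0 0 0 0 0 1;0 0 0 0 0 0 1;0 0 -1 0 0 0 1;0 0 -1 0 0 0 1;0 0 -1 0 0 0 1;0 0 -1 0 0 0 1;0 0 -1 0 0 0 1'; python3 -m crank '1 0 0 0 0 0 1;1 0 0 0 0 0 1;1 0 0 0 0 0 1;1 0 0 0 0 0 1;1 0 0 0 0 0 1;1 0 0 0 0 0 1;1 0 0 0 0 0 1;1 0 0 0 -0.43 0 1;0.9 0 0 0 -0.44 0 1;0 0 0 0 -0.44 0 1'
python3 - <<'E'
from workcell import r,viewer
from h import *
st=r.get_state();M=Ro.from_rotvec(st['tcp_rot']).as_matrix();print(st['tool_pos'],M.round(3).tolist())
tgt=np.array([.5884,.0846,.253]);print('to go tool axes /0.03',(M.T@(tgt-st['tool_pos'])/.03).round(2))
d={n:viewer.read_camera(n) for n in('scene','side','wrist')}
pickle.dump((st,d),open('d10.pkl','wb'));m=np.zeros((600,800,3),np.uint8)
m[:400,:640]=d['wrist']['color'];X=[[.61,-.12,.01]]
u,v=proj(d['side'],X)[0].astype(int);m[400:,:400]=cv2.resize(d['side']['color'][v-20:v+20,u-40:u+40],(400,200),interpolation=3)
u,v=proj(d['scene'],X)[0].astype(int);m[400:,400:]=cv2.resize(d['scene']['color'][v-25:v+25,u-50:u+50],(400,200),interpolation=3)
cv2.imwrite('pics/m10.png',m)
E
```

```text
time_s: 18.82
tool_pos: [0.6119, -0.1806, 0.3227]
tcp_rot: [2.112, 2.325, 0.0]
force: [0.7, 0.7, 0.2]
finger_gap: 0.088
gripper_force: 0.0
time_s: 20.08
tool_pos: [0.5861, 0.0868, 0.3202]
tcp_rot: [2.028, 2.237, -0.161]
force: [0.3, 0.2, 0.5]
finger_gap: 0.088
gripper_force: 0.0
[0.58612113 0.08676269 0.32023191] [[-0.097, 0.995, 0.016], [0.983, 0.098, -0.157], [-0.158, 0.0, -0.987]]
to go tool axes /0.03 [0.28 0.07 2.23]
```

View pics/m10.png

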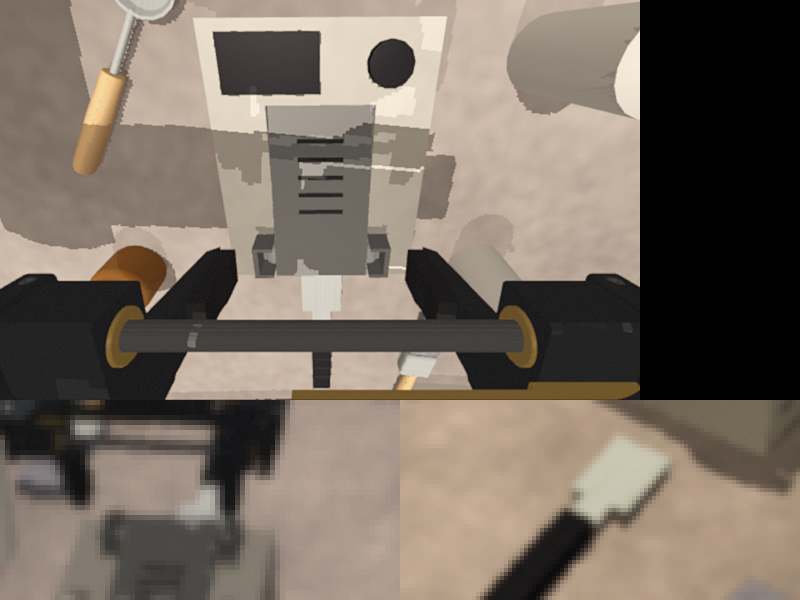

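The picture shows the tool flat and free on the bench. The cover is up between the fingers (edges at columns 270–372, fingers centred at 322). Descend and grip.

```bash
python3 -m crank '0.28 0.05 0.8 0 0 0 1;0 0 0.8 0 0 0 1;0 0 0.4 0 0 0 1;0 0 0.2 0 0 0 1;0 0 0 0 0 0 1'
python3 - <<'E'
from workcell import r
from h import *
st=r.get_state();M=Ro.from_rotvec(st['tcp_rot']).as_matrix();print(st['tool_pos'].round(4),'tip',(st['tool_pos']+M@[0,0,.166]).round(4),st['force'].round(1))
E
python3 -m crank '0 0 0 0 0 0 -1;0 0 0 0 0 0 -1;0 0 0 0 0 0 -1;0 0 0 0 0 0 -1;0 0 0 0 0 0 -1'
```

```text
time_s: 20.85
tool_pos: [0.5883, 0.083, 0.2539]
tcp_rot: [2.032, 2.236, -0.159]
force: [-0.1, -0.4, -0.4]
finger_gap: 0.088
gripper_force: 0.0
[0.5883 0.083  0.2539] tip [0.5908 0.0572 0.0899] [-0.1 -0.4 -0.4]
time_s: 21.48
tool_pos: [0.5881, 0.0832, 0.2538]
tcp_rot: [2.031, 2.236, -0.16]
force: [-3.5, -0.3, 3.6]
finger_gap: 0.0654
gripper_force: 30.0
```

```bash
python3 -m crank '-0.05 0 -0.3 0 0 0 -1;-0.08 0 -0.5 0 0 0 -1;-0.08 0 -0.5 0 0 0 -1;-0.1 0 -0.6 0 0 0 -1;0 0 -0.6 0 0 0 -1;0 0 -0.6 0 0.44 0 -1;0 0 0 0 0.44 0 -1;0 0 0 0 0.44 0 -1'
python3 - <<'E'
from workcell import r,viewer
from h import *
st=r.get_state();c=viewer.read_camera('wrist');s=viewer.read_camera('side');pickle.dump((st,c,s),open('d11.pkl','wb'));cv2.imwrite('pics/w11.png',c['color'])
M=Ro.from_rotvec(st['tcp_rot']).as_matrix();g=cv2.cvtColor(c['color'],6)
d=pickle.load(open('d0.pkl','rb'))['side']
print(st['tool_pos'].round(4),M.round(3).tolist())
print(g[0:300:6,300].tolist());print(g[150,200:440:5].tolist())
E
```

```text
time_s: 22.48
tool_pos: [0.5876, 0.0886, 0.3482]
tcp_rot: [-2.111, -2.325, -0.005]
force: [0.2, -1.0, -2.1]
finger_gap: 0.0657
gripper_force: 30.0
[0.5876 0.0886 0.3482] [[-0.096, 0.995, 0.001], [0.995, 0.096, 0.003], [0.003, 0.002, -1.0]]
[176, 177, 176, 174, 175, 173, 170, 168, 170, 172, 170, 172, 173, 177, 173, 173, 232, 221, 75, 70, 68, 105, 154, 154, 153, 154, 154, 153, 152, 71, 132, 152, 151, 143, 53, 150, 88, 89, 27, 87, 86, 67, 68, 84, 86, 21, 86, 109, 111, 110]
[185, 186, 189, 192, 191, 186, 225, 225, 136, 107, 155, 157, 155, 155, 155, 154, 154, 156, 153, 155, 154, 153, 152, 152, 151, 151, 152, 151, 152, 152, 152, 153, 151, 152, 152, 150, 151, 150, 150, 201, 222, 221, 196, 195, 194, 191, 193, 196]
```

```bash
python3 -m crank '0.4 -0.14 0 0 0 0 -1;0.8 -0.26 0 0 0 0 -1;0.88 -0.29 0 0 0 0 -1;0.88 -0.29 0 0 0 0 -1;0.88 -0.29 0 0 0 0 -1;0.88 -0.29 0 0 0 0 -1;0.88 -0.29 0 0 0 0 -1;0.88 -0.29 0 0 0 0 -1;0.88 -0.29 0 0 0 0 -1;0.88 -0.29 0 0 0 0 -1'; python3 -m crank '0.88 -0.29 0 0 0 0 -1;0.8 -0.26 0 0 0 0 -1;0.4 -0.14 0 0 0 0 -1;0 0 0 0 0 0 -1'
python3 - <<'E'
from workcell import r,viewer
from h import *
st=r.get_state();M=Ro.from_rotvec(st['tcp_rot']).as_matrix();c=viewer.read_camera('wrist');s=viewer.read_camera('side')
pickle.dump((st,c,s),open('d12.pkl','wb'))
print('togo',(M.T@(np.array([.4535,.394,.173])-st['tool_pos'])/.03).round(2))
# tray rim check: extreme bright pixels in start side image
im=pickle.load(open('d0.pkl','rb'))['side']['color'];h=cv2.cvtColor(im,cv2.COLOR_BGR2HSV)
m=((h[...,2]>170)&(h[...,1]<40)).astype(np.uint8);m[:275]=0;m[360:]=0;m[:,:245]=0;m[:,345:]=0
ct=max(cv2.findContours(m,0,2)[0],key=cv2.contourArea);p=cv2.approxPolyDP(cv2.convexHull(ct),4,True)[:,0];print(p.tolist());print(ray(s,p,.035).round(3)[:,:2].tolist())
E
```

```text
time_s: 23.82
tool_pos: [0.4816, 0.3282, 0.3475]
tcp_rot: [-2.111, -2.326, -0.001]
force: [0.1, 0.3, -1.2]
finger_gap: 0.0655
gripper_force: 30.0
time_s: 24.32
tool_pos: [0.4556, 0.3874, 0.3474]
tcp_rot: [-2.11, -2.326, -0.001]
force: [-0.1, 0.6, -2.1]
finger_gap: 0.0653
gripper_force: 30.0
togo [ 0.22 -0.05  5.81]
[[273, 281], [336, 294], [320, 350], [249, 333]]
[[0.556, 0.293], [0.358, 0.305], [0.368, 0.493], [0.566, 0.481]]
```

```bash
python3 -m crank '0 0.23 0.8 0 0 0 -1;0 0 1 0 0 0 -1;0 0 1 0 0 0 -1;0 0 1 0 0 0 -1;0 0 0.9 0 0 0 -1;0 0 0.6 0 0 0 -1;0 0 0.3 0 0 0 -1;0 0 0.15 0 0 0 -1;0 0 0 0 0 0 -1'
```

```text
time_s: 25.55
tool_pos: [0.4631, 0.3878, 0.1752]
tcp_rot: [-2.112, -2.325, -0.002]
force: [-0.0, 0.4, -0.3]
finger_gap: 0.0652
gripper_force: 30.0
```

```bash
python3 -m crank '0 0 0.06 0 0 0 -1;0 0 0.05 0 0 0 -1;0 0 0 0 0 0 -1'
```

```text
time_s: 25.92
tool_pos: [0.463, 0.3878, 0.1715]
tcp_rot: [-2.112, -2.325, -0.001]
force: [-0.2, 0.5, -1.6]
finger_gap: 0.0657
gripper_force: 30.0
```

Fingertips are about 1–2 mm above the floor. Release and retreat straight up.

```bash
python3 -m crank '0 0 0.02 0 0 0 -1;0 0 0 0 0 0 1;0 0 0 0 0 0 1;0 0 0 0 0 0 1;0 0 -0.5 0 0 0 1;0 0 -1 0 0 0 1;0 0 -1 0 0 0 1;0 0 -1 0 0 0 1;0 0 -1 0 0 0 1;0 0 0 0 0 0 1'
python3 - <<'E'
from workcell import r,viewer
from h import *
st=r.get_state();c=viewer.read_camera('wrist');s=viewer.read_camera('side');pickle.dump((st,c,s),open('d13.pkl','wb'))
h=cv2.cvtColor(c['color'],cv2.COLOR_BGR2HSV);g=h[...,2]
print(st['tool_pos'].round(4))
for v in range(0,260,20):print(v,g[v,180:460:8].tolist())
E
```

```text
time_s: 27.18
tool_pos: [0.4631, 0.3877, 0.3089]
tcp_rot: [2.112, 2.325, 0.009]
force: [-0.2, 1.2, -0.2]
finger_gap: 0.0883
gripper_force: 0.0
[0.4631 0.3877 0.3089]
0 [155, 154, 151, 149, 151, 154, 152, 153, 153, 153, 157, 157, 157, 157, 158, 156, 154, 153, 156, 157, 151, 151, 151, 155, 159, 159, 176, 180, 178, 173, 168, 168, 171, 178, 177]
20 [146, 147, 144, 148, 149, 150, 150, 149, 151, 156, 167, 167, 175, 160, 158, 158, 155, 158, 158, 160, 162, 158, 157, 158, 155, 150, 155, 176, 177, 174, 174, 176, 177, 175, 175]
40 [150, 147, 146, 150, 154, 154, 152, 149, 153, 156, 158, 155, 174, 175, 159, 156, 155, 159, 159, 161, 159, 158, 158, 159, 156, 155, 157, 154, 168, 175, 177, 176, 173, 174, 177]
60 [149, 145, 144, 225, 188, 223, 225, 207, 150, 150, 155, 154, 157, 157, 158, 159, 158, 158, 160, 162, 162, 159, 158, 156, 157, 158, 154, 151, 154, 153, 154, 151, 154, 168, 168]
80 [148, 148, 148, 226, 108, 142, 223, 223, 223, 223, 223, 225, 226, 202, 141, 143, 142, 122, 107, 170, 213, 223, 221, 184, 154, 157, 156, 158, 156, 152, 154, 152, 153, 176, 173]
100 [145, 146, 145, 218, 108, 141, 223, 
[... 671 characters left out ...]
176]
180 [162, 165, 159, 109, 106, 207, 224, 224, 225, 224, 224, 225, 224, 153, 153, 153, 60, 58, 58, 53, 149, 150, 217, 225, 225, 224, 224, 224, 225, 224, 224, 128, 128, 177, 176]
200 [157, 160, 157, 106, 109, 227, 224, 224, 224, 225, 175, 177, 176, 132, 98, 151, 149, 150, 151, 95, 95, 96, 179, 175, 175, 174, 174, 173, 229, 173, 109, 109, 140, 116, 182]
220 [162, 161, 157, 106, 152, 224, 224, 224, 224, 224, 175, 176, 177, 170, 98, 98, 97, 97, 96, 98, 97, 95, 178, 176, 176, 174, 173, 174, 173, 168, 111, 173, 116, 118, 182]
240 [162, 162, 162, 108, 162, 224, 224, 225, 224, 225, 175, 175, 176, 178, 98, 98, 97, 97, 96, 97, 96, 95, 176, 175, 175, 175, 173, 173, 174, 112, 111, 119, 118, 121, 185]
```

```bash
python3 -c "
from workcell import r
print(r.finish_job())"
```

```text
the job is handed in; nothing more can be done
None
```

The job is handed in, but the verdict did not come back. The last images show the cover inside the tray with bare floor on both long sides, and the pry tool flat on the bench, clear of the gripper. It took about 27 s of the 61 s. My first pry lifted the far end of the cover instead of the notch end, so I reseated it and pried again.

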